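Set the glassblower's jacks to the rider and hold them

ROBOT

A 6-joint arm with a two-finger parallel gripper is mounted at the origin on the work surface. World frame = base frame: x ahead of the robot, y to its left, z up, the work surface at z = 0. Lengths are in m, angles in degrees, forces in N, time in s.
With the tool pointing down it reaches from about 0.3 to 0.75 m from the base axis. Payload 8.5 kg.
Tool frame: the origin (TCP) lies between the finger pads; the fingertips stand ahead of it and the grasp point (between the pads) lies 8 mm behind it (env.tcp_to_tips is the z of the fingertips in the tool frame, in m); z points along the fingers, x is the direction in which the jaws open and shut, and the axes are right-handed (so a half turn about z gives the same grasp; the last joint's range is limited). The gripper opens to 85 mm and grips with 20 to 120 N. Pads are 22 mm wide; open, the fingers measure 114 mm over their backs; the gripper's body (76 mm by 85 mm) begins 54 mm behind the grasp point. The pads swing forward as they close: fully open they stand 13 mm farther back than shut.
Start: joints at [54.414, 21.807, 74.336, -0, 83.858, -12.336], TCP at [0.217, 0.505, 0.212] pointing down, gripper open.
Joint ranges: [-178.18, 178.18], [-50.72, 133.34], [12.68, 142.11], [-81.47, 261.47], [9.98, 163.14], [-165.26, 165.26]. Speed limits (degrees/s): [136.94, 136.94, 180, 180, 180, 180].

INTERFACE

Orientations are given as a 3x3 rotation matrix whose columns are the frame's x, y, z axes.
In Python, from rig import observe, viewer, env gives the robot as it stands.
- The arm moves only by the tool jog_arm, never from a script. Its arguments are lists of equal length, an entry for each row: "dr": the turn, a rotation vector about the tool's x, y, z in rad, a list of three; "slide": the shift along the tool's x, y, z in m, a list of three; "gripper": the opening, from -1 (shut) to 1 (fully open), so that 0 is half open. In form: {"dr": [[rx, ry, rz], ...], "slide": [[dx, dy, dz], ...], "gripper": [gripper, ...]}. A call has exactly 10 rows; each row shifts and turns the commanded pose from where the row before left it, along the tool's axes as they then stand; what a row does not reach is not made up. A row lasts 1/10 s, in which the tool goes at most 50 mm and 8.59 degrees, less where a joint would pass 70% of its speed; a pose out of reach is approached as far as the arm can. A call is refused whole if a number of a shift passes 0.05 or a number of a turn 0.15, either way. A call with a gripper value outside its range is refused whole. The fingers move at their own pace and stop on an object; "force" is the grip in N (left out, the last holds). Time passes only in rows, so rows that do not move let the fingers close, or fill a call up. It gives the time, the measured TCP pose, the force and the opening at its end, in the units of the state.
- observe(): the state, without advancing time (a new reading comes with each control period).
- viewer.get_image(name): name is "scene" or "side" or "wrist"; returns a dict with "pixels" (480x640x3 uint8, blue, green, red), "camera_matrix" (3x3 intrinsics, pixels), "R" (3x3) and "t" (3): a world point X has camera coordinates R X + t. Camera axes: x right, y down, z forward; pixel columns grow to the right and rows downward; lengths in m; the calibration is good to about 2 mm. A picture is of the moment at which its call begins. There is no depth.
- env.close_job(): hands the job in, once; it reports no verdict.
The state is a dict: "time_s": time; "q": joint angles; "qvel": joint speeds; "joint_efforts": joint torques, N m; "position": TCP position; "tool_rot": TCP orientation; "ft_force": force on the tool from outside, world axes, zero at the start; "wrist_torque": the same for the moment, N m; "grip_width": finger opening in m.
Only numpy, scipy, OpenCV 4.12 (cv2) and the standard library are available. Lean on these libraries where they do the work, as an engineer would, in place of code of your own. Each camera call takes 0.05 s, during which the arm holds its last target.

TASK

Slide the grip of the rack's lock bolt all the way to its end stop, away from the jacks, so that the jacks (the big sprung tweezers) are free. Then take the jacks by their two wooden grips, lift them level at least 6 cm up off the rack, and squeeze them just so far that the plain blade stands squarely over the middle of the brass rider on the gauge bar, within 4 mm. Hold that gap steady for about three seconds and finish while still holding the jacks up like that, with nothing else carrying them; leave the other things on the table where they are.

Things in the scene. Friction and masses are not known exactly. Their poses are not given: they have to be found in the camera images.
- rack: Dark wooden rack fixed on the table; origin on the table surface. +x is the way the jacks point, z up. Base board 14 high, x -150..120, y -55..55. Rear saddle x -140..-100, front saddle x 43..57, y -50..50, 58 high. Steel cheek at y -33, 66 high. Steel track of the lock bolt x -137..-103, y 30..165, 73.5 high; end stop at y 165..177, 88 high.
- bolt (a joint): Lock bolt, m: flat steel bar sliding along the rack's +y over the bow of the jacks; 0 = fully locked, 0.065 = against its end stop, jacks free to lift. Stays where it is left; friction 1.5 N. Starts between 0 and 0.015.
- bolt_grip (a point): Point on the centre line of the bolt's dark square grip, an upright post 18 x 18 and 36 tall with its faces along the rack's x and y. The point lies 10 below its top, 101 above the table; the bolt's flat bar (24 wide) begins 20 below the point.
- jacks: Jacks: loose sprung tweezers 250 long, 0.16 kg, balanced near the grips, lying level. Origin midway between the wooden grips at mid-height, 62 above the table at rest. +x to the tips, +y the left blade, z up. Grips x -25..25, 24 tall, 60 over the outsides when relaxed, 37 to 47 at the marked gap; pinch them from above along y. Spring 3 N per grip at first, up to 9 N. Black bow 48 wide, 22 tall at x -136..-90.
- left_blade: The jacks' +y blade, which carries the gauge bar; origin on its hinge (jacks x -90, y 14), +x along the blade. Wooden grip 9 thick at x 65..115, then a steel rod 8 thick to the tip at x 200. Relaxed it splays 0.13 rad outwards; it swings in by 0.15 rad at most.
- right_blade: The plain blade on the jacks' -y side, a mirror image of the left one; origin on its hinge, +x along the blade. Its rod passes 4 above the gauge bar. At the bar the blades move 1.9 times as far as at the grips.
- rider_mid (a point): Top middle of the brass rider, 16 wide (y), 26 long (x), on the gauge bar: a flat steel bar fixed across the left blade 25 short of its tip, running under the right blade. Rider 29 to 46 from the left blade's centre line, elsewhere each time; it stays put. Axes: x along the left blade, +y towards it. Right gap: blade_mark at y = 0 here (y above 0: squeezed too far).
- blade_mark (a point): Point on the centre line of the right blade's rod, 175 from its hinge, where it crosses above the gauge bar.
- cup: Bystander, leave alone: small brass cone cup, open upwards, 60 high, 68 across the rim; origin under its foot.
- wax: Bystander, leave alone: amber block of wax, 70 x 50 x 35 high; origin at the middle of its underside.
- shears: Bystander, leave alone: steel shears lying flat, 240 long, 12 high; origin near their pivot, +x towards the points.
- paddle: Bystander, leave alone: flat wooden paddle, 295 long, 85 wide, 14 high; origin under the root of its blade.
- tumbler: Bystander, leave alone: open green glass tumbler, 90 high, 72 across; origin under its foot.
- block: Bystander, leave alone: round wooden shaping block 90 across, 60 high, with a handle along its +x; origin under the block.
- scraper: Bystander, leave alone: flat spatula lying on the table, about 250 long; origin below its middle.

How it is judged (in metres and radians):
On the way, in this order (a step that is already met when the one before it is completed fails the run):
1. the lock bolt is at its end stop while the jacks still lie in the rack (value of joint bolt above 0.061 m and height (world z) of jacks below 0.075 m), for 0.2 s.
2. the jacks are held up off the rack by both grips with the plain blade over the middle of the rider, steadily for 2 s (y of blade_mark in the frame of rider_mid between -0.004 and 0.004 m and height (world z) of jacks above 0.105 m and contact force between the fingers and left_blade above 1 N and contact force between the fingers and right_blade above 1 N and contact force between jacks and rack below 0.1 N and angle between jacks's own z axis and vertical below 0.35 rad and linear speed of jacks below 0.04 m/s and value of joint bolt above 0.061 m), for 2 s.
At the end, for the whole second after the job is handed in: Bolt within 4 mm of its end stop; jacks held by both blades (over 1 N each), 43 mm or more above where they lay, off the rack, level within 20 degrees, under 40 mm/s; plain blade within 4 mm of the rider's middle. Held 2 s, and through the final second (all of step 2); the arm keeps its last pose, push and grip.
It fails at once if a bystander is moved by more than 30 mm (distance of any of cup, wax, shears, paddle, tumbler, block, scraper from where it was at the start of the episode above 0.03 m).
It also fails if it takes over 48 s, if anything falls off the work surface, if the arm or the gripper's body presses on something with over 40 N, if the wrist force passes 120 N, or if a joint passes its speed limit or range.

## Working session

There is one attempt and no reset: what is moved stays moved. The work goes in short steps, Python scripts to look and compute and a tool call to move; the robot and the scene stay as the last step left them, time stands still between calls to the robot, and variables do not carry over. Pictures are saved under pics/ and viewed, and the job is handed in when it is done.

Besides the shell and the picture viewer there is one more tool, called after "Emit:" in YAML: its name, and indented under it one key for each argument. jog_arm: Moves the arm, as the interface text tells. Its arguments: {"type":"object","properties":{"dr":{"type":"array","items":{"type":"array","items":{"type":"number"}}},"slide":{"type":"array","items":{"type":"array","items":{"type":"number"}}},"gripper":{"type":"array","items":{"type":"number"}},"force":{"type":"number"}},"required":["dr","slide","gripper"]}

```bash
mkdir -p pics; ls
cat > h.py <<'E'
import numpy as np, cv2
from rig import observe, viewer, env
def snap(name,fn):
    d=viewer.get_image(name); cv2.imwrite('pics/'+fn,d['pixels']); np.savez('pics/'+fn[:-4]+'.npz',**{k:np.array(v) for k,v in d.items()}); return d
def load(fn):
    return dict(np.load('pics/'+fn+'.npz'))
def ray(d,u,v,z):
    K=d['camera_matrix'];R=d['R'];t=d['t']
    c=-R.T@t; w=R.T@np.linalg.solve(K,[u,v,1.]); s=(z-c[2])/w[2]; return c+s*w
def proj(d,X):
    p=d['camera_matrix']@(d['R']@np.array(X)+d['t']); return p[:2]/p[2]
E
python3 - <<'E'
from h import *
for n in ['scene','side','wrist']:
    d=snap(n,n+'0.png'); print(n,-d['R'].T@d['t'])
s=observe(); print(s['time_s'],s['position'],s['tool_rot'],s['grip_width'],env.tcp_to_tips)
E
```

```text
pics
scene [ 0.90358506 -0.66659799  0.98055676]
side [ 0.14862151 -0.90411488  1.05364343]
wrist [0.1544331  0.53320482 0.37266901]
0.15 [0.21696665 0.50512419 0.21196103] [[ 3.94746360e-01  9.18789911e-01 -6.40684004e-04]
 [ 9.18789487e-01 -3.94746814e-01 -9.12435765e-04]
 [-1.09124474e-03 -2.28473031e-04 -9.99999378e-01]] 0.0851937127180881 0.011
```

View pics/scene0.png

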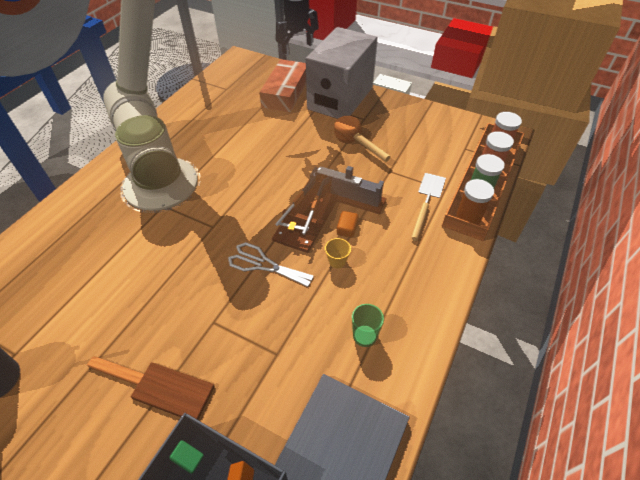

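View pics/side0.png

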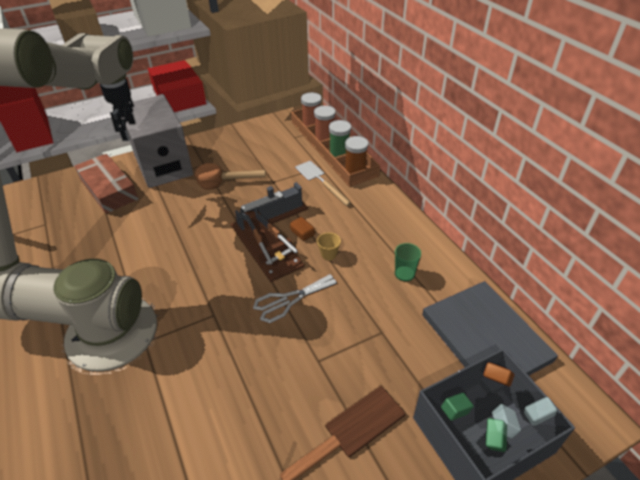

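View pics/wrist0.png

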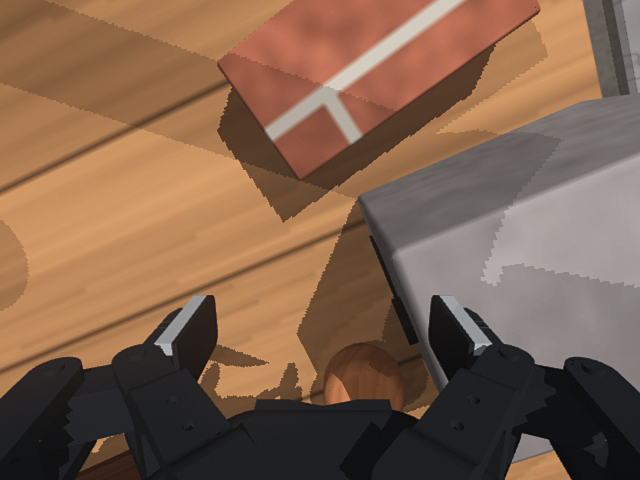

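The scene view shows the rack around (325,205) with the bolt track at (345,185). The side view shows it around (270,230). The wrist camera looks at the grey box and doesn't see the rack, so I'll zoom in.

Run:
```python
import cv2
a=cv2.imread('pics/scene0.png')[140:260,255:415]; cv2.imwrite('pics/z1.png',cv2.resize(a,None,fx=5,fy=5,interpolation=cv2.INTER_CUBIC))
a=cv2.imread('pics/side0.png')[170:285,220:360]; cv2.imwrite('pics/z2.png',cv2.resize(a,None,fx=5,fy=5,interpolation=cv2.INTER_CUBIC))
```

```text
(no output)
```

View pics/z1.png

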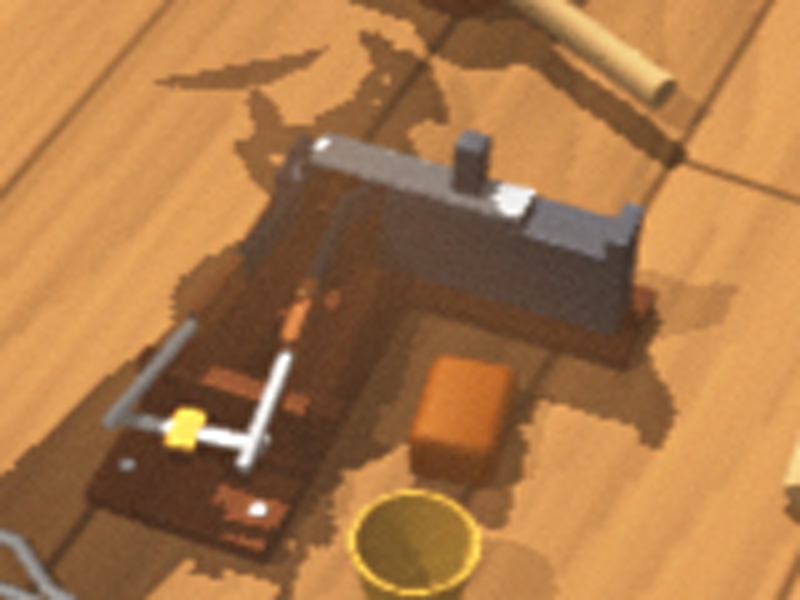

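View pics/z2.png

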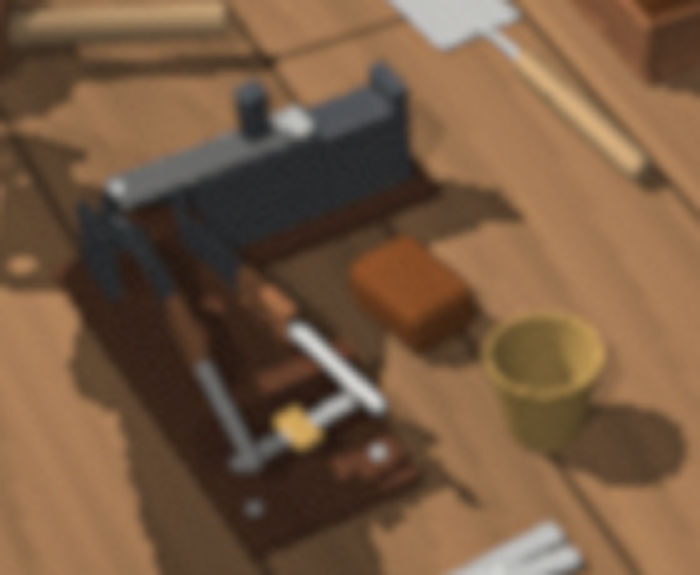

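Run:
```python
from h import *
a=load('scene0');b=load('side0')
f=lambda u,v:(255+u/5,140+v/5); g=lambda u,v:(220+u/5,170+v/5)
for n,p,q,z in [('griptop',(474,140),(251,94),.111),('barend',(322,146),(119,190),.081),('stop',(630,213),(389,75),.088),('rider',(186,425),(298,425),.065),('Ltip',(247,460),(372,402),.064),('Rtip',(115,420),(243,460),.064)]:
    print(n,ray(a,*f(*p),z),ray(b,*g(*q),z))
```

```text
griptop [0.53906857 0.21430333 0.111     ] [0.54165776 0.21490509 0.111     ]
barend [0.44990981 0.19983719 0.081     ] [0.44854348 0.20351102 0.081     ]
stop [0.63273055 0.22302878 0.088     ] [0.63473051 0.21906599 0.088     ]
rider [ 0.47723201 -0.01045083  0.065     ] [ 0.47020836 -0.009534    0.065     ]
Ltip [ 0.51732009 -0.01609539  0.064     ] [ 0.51406055 -0.01162148  0.064     ]
Rtip [ 0.4412284  -0.02404793  0.064     ] [ 0.43345235 -0.01874807  0.064     ]
```

Run:
```python
from h import *
s=observe();T=np.array(s['tool_rot']);d=load('wrist0')
c=-d['R'].T@d['t']
print('cam in tool',T.T@(c-s['position'])); print(np.round(d['R']@T,3)); print(d['camera_matrix'])
```

```text
cam in tool [ 0.00093992 -0.06857666 -0.16069343]
[[ 1.     0.     0.   ]
 [-0.     0.963 -0.27 ]
 [-0.     0.27   0.963]]
[[356.89250176   0.         322.6148848 ]
 [  0.         356.89250176 238.53024172]
 [  0.           0.           1.        ]]
```

```bash
cat >> h.py <<'E'
from scipy.spatial.transform import Rotation as Ro
def plan(legs, rotz=0.0, n=10):
    """legs: list of (target xyz, rows). rotz per row about tool z. prints slides in tool axes"""
    s=observe(); p=np.array(s['position']); T=np.array(s['tool_rot'])
    out=[]; i=0
    for tgt,rows in legs:
        st=(np.array(tgt)-p)/rows
        for k in range(rows):
            out.append(np.round(T.T@st,4).tolist())
            T=T@Ro.from_rotvec([0,0,rotz]).as_matrix()
        p=np.array(tgt,float)
    print(out); return out
def st():
    s=observe(); T=np.array(s['tool_rot'])
    print('t',s['time_s'],'p',np.round(s['position'],4),'yaw',np.degrees(np.arctan2(T[1,0],T[0,0])),'tilt',np.round(T[:,2],4),'F',np.round(s['ft_force'],1),'w',s['grip_width'],'q',np.round(s['q'],1))
E
python3 - <<'E'
from h import *
st()
v=np.array([.273,-.405]);v/=np.linalg.norm(v)
a=[.217,.505,.30]; b=[.217+v[0]*.384,.505+v[1]*.384,.30]
plan([(a,2),(b,8)],.105)
E
```

```text
t 0.15 p [0.217  0.5051 0.212 ] yaw 66.74982923088223 tilt [-6.e-04 -9.e-04 -1.e+00] F [ 0.9 -1.1 -0.1] w 0.0851937127180881 q [ 54.4  21.8  74.4  -0.   83.9 -12.3]
[[-0.0001, 0.0, -0.044], [-0.0001, 0.0, -0.044], [-0.017, 0.0449, 0.0], [-0.0122, 0.0464, 0.0], [-0.0073, 0.0474, 0.0], [-0.0022, 0.0479, 0.0], [0.0028, 0.0479, 0.0], [0.0078, 0.0474, 0.0], [0.0127, 0.0463, 0.0], [0.0175, 0.0447, 0.0]]
```

Emit:
jog_arm:
  dr:
    - [0,0,0.105]
    - [0,0,0.105]
    - [0,0,0.105]
    - [0,0,0.105]
    - [0,0,0.105]
    - [0,0,0.105]
    - [0,0,0.105]
    - [0,0,0.105]
    - [0,0,0.105]
    - [0,0,0.105]
  slide:
    - [0,0,-0.044]
    - [0,0,-0.044]
    - [-0.017,0.045,0]
    - [-0.012,0.046,0]
    - [-0.007,0.047,0]
    - [-0.002,0.048,0]
    - [0.003,0.048,0]
    - [0.008,0.047,0]
    - [0.013,0.046,0]
    - [0.0175,0.0445,0]
  gripper: [1,1,1,1,1,1,1,1,1,1]
  force: 25

```text
time_s: 1.15
position: [0.4328, 0.1871, 0.3004]
tool_rot: [[0.994, 0.11, -0.0], [0.11, -0.994, 0.0], [-0.0, -0.0, -1.0]]
ft_force: [1.1, 1.1, -0.8]
grip_width: 0.0851
```

Run:
```python
from h import *
st()
plan([([.49,.10,.30],3)])
```

```text
t 1.15 p [0.4328 0.1871 0.3004] yaw 6.341884275314769 tilt [-1.e-04  0.e+00 -1.e+00] F [ 1.1  1.1 -0.8] w 0.08508616976131837 q [ 8.9 10.7 75.7  0.  93.6  2.6]
[[0.0158, 0.031, 0.0001], [0.0158, 0.031, 0.0001], [0.0158, 0.031, 0.0001]]
```

Emit:
jog_arm:
  dr:
    - [0,0,0]
    - [0,0,0]
    - [0,0,0]
    - [0,0,0]
    - [0,0,0]
    - [0,0,0]
    - [0,0,0]
    - [0,0,0]
    - [0,0,0]
    - [0,0,0]
  slide:
    - [0.016,0.031,0]
    - [0.016,0.031,0]
    - [0.016,0.031,0]
    - [0,0,0]
    - [0,0,0]
    - [0,0,0]
    - [0,0,0]
    - [0,0,0]
    - [0,0,0]
    - [0,0,0]
  gripper: [1,1,1,1,1,1,1,1,1,1]

```text
time_s: 2.15
position: [0.4904, 0.1023, 0.3005]
tool_rot: [[0.993, 0.115, 0.0], [0.115, -0.993, -0.0], [0.0, 0.0, -1.0]]
ft_force: [-0.5, 0.0, 0.1]
grip_width: 0.0852
```

Run:
```python
from h import *
st(); snap('wrist','w1.png')
```

```text
t 2.15 p [0.4904 0.1023 0.3005] yaw 6.6172256821541895 tilt [ 2.e-04 -0.e+00 -1.e+00] F [-0.5  0.   0.1] w 0.08521603881683157 q [-1.8 13.9 71.5 -0.  94.6 -8.4]
```

View pics/w1.png

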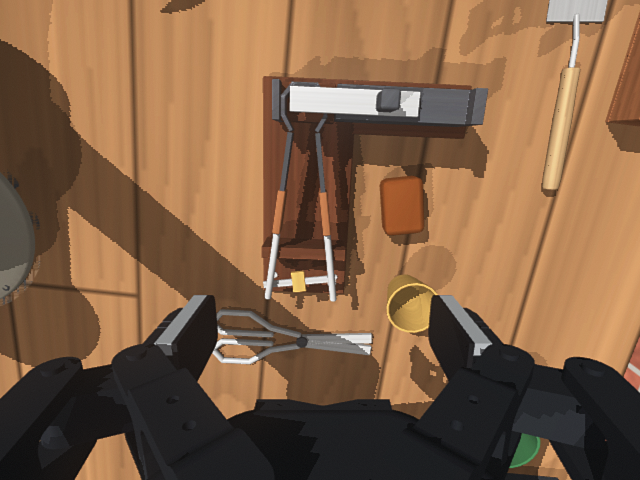

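The wrist view shows the whole rack. The bolt grip is at (389,99), the rider at (299,282) and the wooden grips at about (278,212) and (325,212). I'll zoom in to measure.

Run:
```python
import cv2
a=cv2.imread('pics/w1.png')
cv2.imwrite('pics/z3.png',cv2.resize(a[180:310,250:350],None,fx=6,fy=4.6,interpolation=cv2.INTER_CUBIC) if 0 else cv2.resize(a[195:305,250:350],None,fx=5.4,fy=5.4,interpolation=cv2.INTER_CUBIC))
cv2.imwrite('pics/z4.png',cv2.resize(a[65:150,255:495],None,fx=3.3,fy=3.3,interpolation=cv2.INTER_CUBIC))
```

```text
(no output)
```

View pics/z3.png

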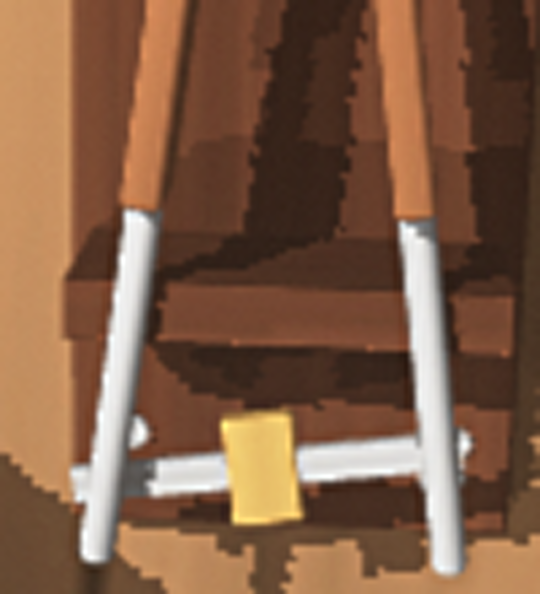

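View pics/z4.png

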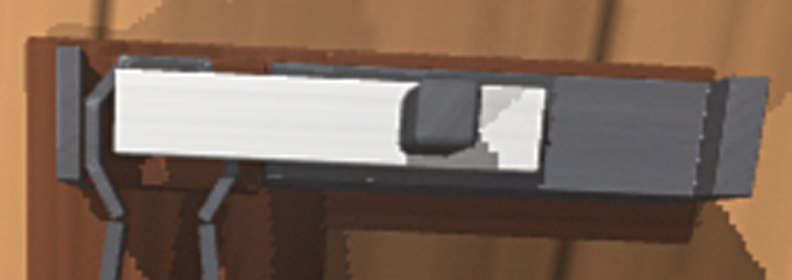

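Run:
```python
from h import *
d=load('w1')
f=lambda u,v:(250+u/5.4,195+v/5.4); g=lambda u,v:(255+u/3.3,65+v/3.3)
P={}
def a(n,p,z): P[n]=ray(d,*p,z)[:2]; print(n,np.round(P[n],4))
a('gt',g(450,111),.111)
a('b1',g(117,70),.081);a('b2',g(546,88),.081);a('b3',g(115,152),.081);a('b4',g(540,171),.081)
a('tk end r',g(705,85),.0735)
z=.064
a('Rtip',f(95,562),z);a('Ltip',f(448,575),z);a('Rws',f(141,209),z);a('Lws',f(417,219),z)
a('Rhinge?',g(115,222),z);a('Lhinge?',g(208,222),z)
a('r1',f(222,420),.057);a('r2',f(291,410),.057);a('r3',f(232,524),.057);a('r4',f(302,518),.057)
for i,j in (('b1','b2'),('b3','b4'),('Rws','Lws'),('Rtip','Ltip'),('b3','b1'),('r1','r2'),('r3','r4')):
    v=P[j]-P[i]; print(i,j,np.degrees(np.arctan2(v[1],v[0])),np.linalg.norm(v))
# jacks frame: midline
m1=(P['Rws']+P['Lws'])/2; m2=(P['Rtip']+P['Ltip'])/2; m0=(P['Rhinge?']+P['Lhinge?'])/2
for v in (m2-m1,m2-m0): print('mid dir',np.degrees(np.arctan2(v[1],v[0])))
rm=sum(P[k] for k in('r1','r2','r3','r4'))/4
u=P['Ltip']-P['Lws'];u/=np.linalg.norm(u); nrm=np.array([-u[1],u[0]]); 
print('rider from left blade', (rm-P['Ltip'])@np.array([-u[1],u[0]]), 'along from tip',(P['Ltip']-rm)@u, 'blade dirs',np.degrees(np.arctan2(u[1],u[0])), 'rodlen',np.linalg.norm(P['Ltip']-P['Lws']))
u2=P['Rtip']-P['Rws']; print(np.degrees(np.arctan2(u2[1],u2[0])),np.linalg.norm(u2))
th=np.radians(6.3-90); ex=np.array([np.cos(th),np.sin(th)])
# splay .13; tip local: x=-90+200cos.13, ; m2 -> origin
for m,x in((m2,-.090+.2*np.cos(.13)),(m1,-.090+.115*np.cos(.13)),(m0,-.09)): print('origin',m-x*ex)
```

```text
gt [0.5414 0.2134]
b1 [0.4454 0.2168]
b2 [0.574  0.2267]
b3 [0.4469 0.1937]
b4 [0.5766 0.2032]
tk end r [0.624  0.2342]
Rtip [ 0.438  -0.0231]
Ltip [ 0.5172 -0.0171]
Rws [0.4417 0.06  ]
Lws [0.5004 0.0646]
Rhinge? [0.4472 0.1734]
Lhinge? [0.4771 0.1769]
r1 [0.4629 0.0114]
r2 [0.478  0.0155]
r3 [ 0.4674 -0.0135]
r4 [ 0.4831 -0.0102]
b1 b2 4.377282739966346 0.1289432863907765
b3 b4 4.1894357061598635 0.13005137511790363
Rws Lws 4.461432854823365 0.05891808225705781
Rtip Ltip 4.309165932622455 0.07944587659208162
b3 b1 93.70973782481853 0.023212307745816747
r1 r2 15.373765953515838 0.015666348862834786
r3 r4 11.911226937602938 0.016008443949136118
mid dir -85.45703889143007
mid dir -85.49146030565707
rider from left blade -0.0398304059192921 along from tip 0.02647049396302998 blade dirs -78.38890197673452 rodlen 0.08341023269437368
-92.5455488075796 0.08317172342780382
origin [0.46568244 0.08756275]
origin [0.46838423 0.08618548]
origin [0.47205104 0.08566342]
```

Run:
```python
from h import *
plan([([.541,.2142,.16],5),([.541,.2142,.098],5)],.0)
```

```text
[[0.0126, -0.0211, 0.0281], [0.0126, -0.0211, 0.0281], [0.0126, -0.0211, 0.0281], [0.0126, -0.0211, 0.0281], [0.0126, -0.0211, 0.0281], [-0.0, 0.0, 0.0124], [-0.0, 0.0, 0.0124], [-0.0, 0.0, 0.0124], [-0.0, 0.0, 0.0124], [-0.0, 0.0, 0.0124]]
```

Emit:
jog_arm:
  dr:
    - [0,0,0]
    - [0,0,0]
    - [0,0,0]
    - [0,0,0]
    - [0,0,0]
    - [0,0,0.019]
    - [0,0,0.019]
    - [0,0,0]
    - [0,0,0]
    - [0,0,0]
  slide:
    - [0.0126,-0.0211,0.028]
    - [0.0126,-0.0211,0.028]
    - [0.0126,-0.0211,0.028]
    - [0.0126,-0.0211,0.028]
    - [0.0126,-0.0211,0.028]
    - [0,0,0.01]
    - [0,0,0.01]
    - [0,0,0.01]
    - [0,0,0]
    - [0,0,0]
  gripper: [0,0,0,0,0,0,0,0,0,0]
  force: 20

```text
time_s: 3.2
position: [0.5412, 0.2135, 0.1312]
tool_rot: [[0.997, 0.076, 0.001], [0.076, -0.997, 0.0], [0.001, -0.0, -1.0]]
ft_force: [-0.4, 0.6, 0.4]
grip_width: 0.0423
```

Run:
```python
from h import *
st(); snap('wrist','w2.png')
```

```text
t 3.2 p [0.5412 0.2135 0.1312] yaw 4.372773818720042 tilt [ 1.1e-03  2.0e-04 -1.0e+00] F [-0.4  0.6  0.4] w 0.042290100162492655 q [ 9.9 28.8 76.7 -0.  74.4  5.5]
```

View pics/w2.png

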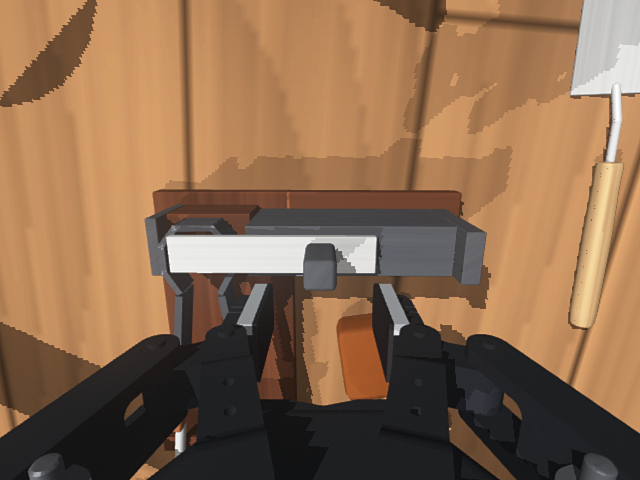

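The post is centred between the pads, at column 320 with its top around row 275. The pads are at columns 270 and 373.

Run:
```python
from h import *
d=load('w2'); 
for p in((305,262),(336,262),(304,290),(336,290),(320.5,276)): print(ray(d,*p,.111))
```

```text
[0.53170642 0.21830633 0.111     ]
[0.54829216 0.2195683  0.111     ]
[0.53218173 0.2020339  0.111     ]
[0.54969532 0.20336508 0.111     ]
[0.5405985  0.21092073 0.111     ]
```

Emit:
jog_arm:
  dr:
    - [0,0,0]
    - [0,0,0]
    - [0,0,0]
    - [0,0,0]
    - [0,0,0]
    - [0,0,0]
    - [0,0,0]
    - [0,0,0]
    - [0,0,0]
    - [0,0,0]
  slide:
    - [0,0.002,0.012]
    - [0,0,0.01]
    - [0,0,0.01]
    - [0,0,0]
    - [0,0,0]
    - [0,0,0]
    - [0,0,0]
    - [0,0,0]
    - [0,0,0]
    - [0,0,0]
  gripper: [0,0,0,0,-1,-1,-1,-1,-1,-1]

```text
time_s: 4.25
position: [0.5413, 0.2121, 0.0987]
tool_rot: [[0.997, 0.077, 0.001], [0.077, -0.997, 0.0], [0.001, -0.0, -1.0]]
ft_force: [0.2, 0.4, 1.6]
grip_width: 0.0001
```

Run:
```python
from h import *
st(); snap('wrist','w3.png')
```

```text
t 4.25 p [0.5413 0.2121 0.0987] yaw 4.414805419156806 tilt [ 5.e-04  1.e-04 -1.e+00] F [0.2 0.4 1.6] w 0.00011215068216502366 q [ 9.7 30.8 79.2  0.  70.   5.3]
```

View pics/w3.png

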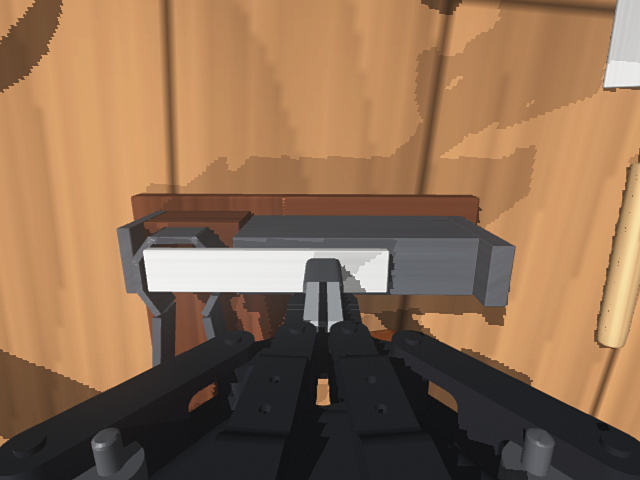

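Run:
```python
from h import *
for n,pts in (('w2',[(320,236),(370,237),(370,274),(200,274)]),('w3',[(200,249),(385,250),(388,292),(250,292)])):
    d=load(n); s=d
    for p in pts: print(n,p,ray(d,*p,.081))
d=load('w3'); 
for p in ((306,258),(340,258),(303,283),(343,283)): print('post?',ray(d,*p,.111),ray(d,*p,.1))
print('proj tcp/tips',[proj(d,[.5413+dx,.2121+dy,z]) for dx,dy,z in((0,0,.0987),(0,.011,.0877),(.0,-.011,.0877),(0,0,.0877),(0,.011,.12))])
print('proj post top',[proj(d,[.5413+dx,.2121+dy,.111]) for dx,dy in((-.009,.009),(.009,.009),(.009,-.009),(-.009,-.009))])
import cv2
a=cv2.imread('pics/w3.png')[230:350,260:400]; cv2.imwrite('pics/z5.png',cv2.resize(a,None,fx=5,fy=5,interpolation=cv2.INTER_CUBIC))
snap('side','s3.png'); snap('scene','c3.png')
a=cv2.imread('pics/s3.png')[110:260,200:360];b=cv2.imread('pics/c3.png')[80:230,270:430]
cv2.imwrite('pics/z6.png',cv2.resize(np.hstack([a,b]),None,fx=2.5,fy=2.5,interpolation=cv2.INTER_CUBIC))
```

```text
w2 (320, 236) [0.5390812  0.22515784 0.081     ]
w2 (370, 237) [0.56970546 0.22685254 0.081     ]
w2 (370, 274) [0.57241961 0.20274377 0.081     ]
w2 (200, 274) [0.46537905 0.1946029  0.081     ]
w3 (200, 249) [0.47652964 0.22073508 0.081     ]
w3 (385, 250) [0.57317399 0.22762104 0.081     ]
w3 (388, 292) [0.57775199 0.20403979 0.081     ]
w3 (250, 292) [0.50316567 0.19830358 0.081     ]
post? [0.53285721 0.23032417 0.111     ] [0.5326093  0.22655042 0.1       ]
post? [0.5477292  0.23146839 0.111     ] [0.54858336 0.22777943 0.1       ]
post? [0.53227689 0.21844109 0.111     ] [0.53198597 0.21378677 0.1       ]
post? [0.5501297  0.21981424 0.111     ] [0.55116174 0.21526168 0.1       ]
proj tcp/tips [array([322.05066924, 286.53654052]), array([323.73307705, 257.85222221]), array([320.47359158, 297.53665666]), array([322.07710724, 278.0137556 ]), array([323.98657031, 282.61405022])]
proj post top [array([303.421744, 277.475996]), array([343.64502674, 280.36050918]), array([340.02066823, 316.66870153]), array([300.97879158, 313.95333024])]
```

View pics/z5.png

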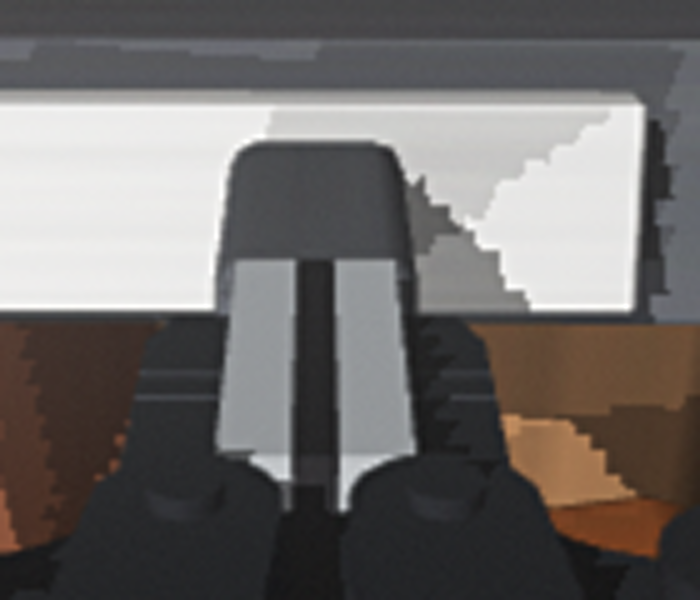

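View pics/z6.png

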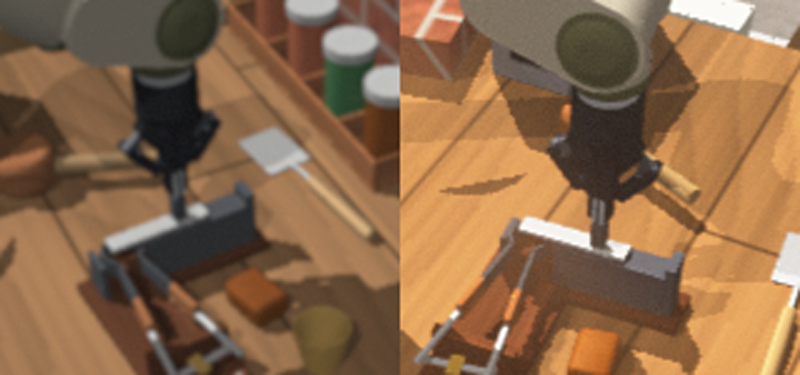

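Run:
```python
from h import *
a=cv2.imread('pics/s3.png')[160:210,245:305];b=cv2.imread('pics/c3.png')[140:190,320:380]
cv2.imwrite('pics/z7.png',cv2.resize(np.hstack([a,b]),None,fx=6.6,fy=6.6,interpolation=cv2.INTER_CUBIC))
for n in('s3','c3'):
    d=load(n); print(n,[np.round(proj(d,[.5413,.2121,z]),1) for z in(.0877,.0987,.111,.12,.15)])
```

```text
s3 [array([271.1, 195.3]), array([270.8, 192.5]), array([270.5, 189.4]), array([270.2, 187. ]), array([269.4, 179. ])]
c3 [array([349.8, 174.8]), array([350., 172.]), array([350.2, 168.7]), array([350.3, 166.3]), array([350.9, 158.1])]
```

View pics/z7.png

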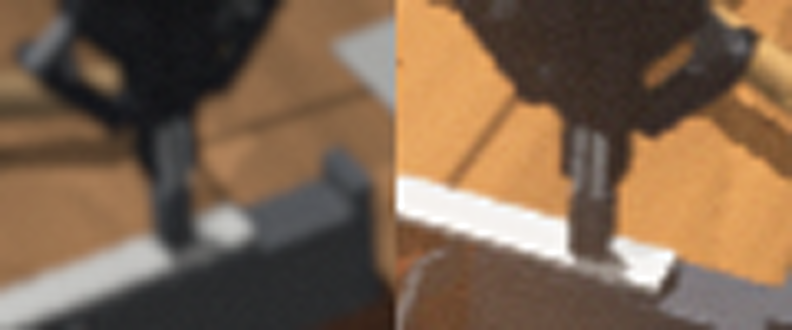

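The closed fingers stand on top of the post, so the real tips sit about 25–30 mm higher than the nominal tool frame says. I'll open, go lower and re-grip while watching the force.

Emit:
jog_arm:
  dr:
    - [0,0,0]
    - [0,0,0]
    - [0,0,0]
    - [0,0,0]
    - [0,0,0]
    - [0,0,0]
    - [0,0,0]
    - [0,0,0]
    - [0,0,0]
    - [0,0,0]
  slide:
    - [0,0,0]
    - [0,0,0]
    - [0,0,0]
    - [0,0,0]
    - [0,0,0]
    - [0,0,0.007]
    - [0,0,0.007]
    - [0,0,0.006]
    - [0,0,0.005]
    - [0,0,0]
  gripper: [0,0,0,0,0,0,0,0,0,0]

```text
time_s: 5.4
position: [0.5407, 0.212, 0.0725]
tool_rot: [[0.997, 0.077, -0.002], [0.077, -0.997, -0.0], [-0.002, 0.0, -1.0]]
ft_force: [0.3, 0.7, 0.5]
grip_width: 0.0432
```

Run:
```python
from h import *
st(); snap('wrist','w4.png'); snap('side','s4.png'); snap('scene','c4.png')
a=cv2.imread('pics/s4.png')[150:220,235:315];b=cv2.imread('pics/c4.png')[130:200,310:390]
cv2.imwrite('pics/z8.png',cv2.resize(np.hstack([a,b]),None,fx=5,fy=5,interpolation=cv2.INTER_CUBIC))
```

```text
t 5.4 p [0.5407 0.212  0.0725] yaw 4.411630385624677 tilt [-1.7e-03 -3.0e-04 -1.0e+00] F [0.3 0.7 0.5] w 0.04316965496048514 q [ 9.7 32.5 81.   0.  66.6  5.3]
```

View pics/w4.png

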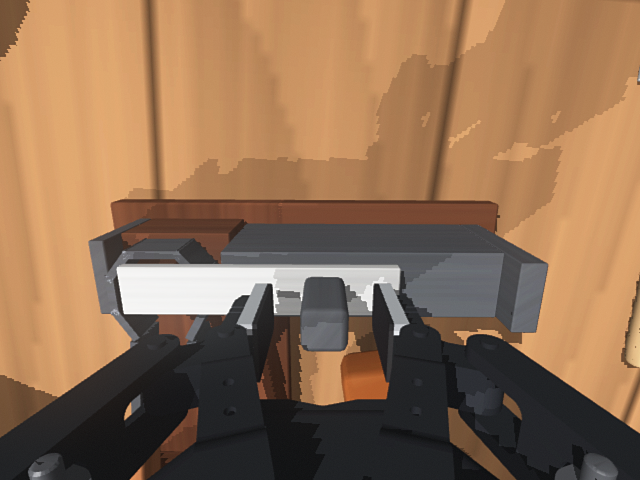

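View pics/z8.png

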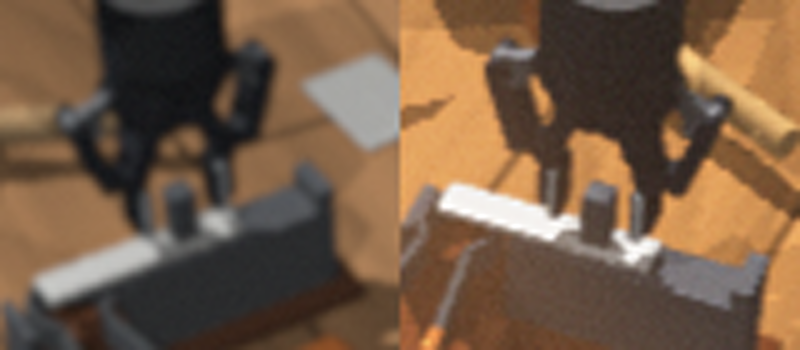

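The post now stands between the open pads: post at column 323, pads at 270 and 373. I'll close on it.

Emit:
jog_arm:
  dr:
    - [0,0,0]
    - [0,0,0]
    - [0,0,0]
    - [0,0,0]
    - [0,0,0]
    - [0,0,0]
    - [0,0,0]
    - [0,0,0]
    - [0,0,0]
    - [0,0,0]
  slide:
    - [0,0,0]
    - [0,0,0]
    - [0,0,0]
    - [0,0,0]
    - [0,0,0]
    - [0.005,0,0]
    - [0.005,0,0]
    - [0.005,0,0]
    - [0.005,0,0]
    - [0.005,0,0]
  gripper: [-1,-1,-1,-1,-1,-1,-1,-1,-1,-1]

```text
time_s: 6.55
position: [0.5668, 0.214, 0.0737]
tool_rot: [[0.997, 0.077, 0.001], [0.077, -0.997, 0.0], [0.001, 0.0, -1.0]]
ft_force: [-1.3, -0.5, 5.0]
grip_width: 0.0177
```

Emit:
jog_arm:
  dr:
    - [0,0,0]
    - [0,0,0]
    - [0,0,0]
    - [0,0,0]
    - [0,0,0]
    - [0,0,0]
    - [0,0,0]
    - [0,0,0]
    - [0,0,0]
    - [0,0,0]
  slide:
    - [0.005,0,-0.001]
    - [0.005,0,0]
    - [0.005,0,0]
    - [0.005,0,0]
    - [0.003,0,0]
    - [0.003,0,0]
    - [0.002,0,0]
    - [0.002,0,0]
    - [0,0,0]
    - [0,0,0]
  gripper: [-1,-1,-1,-1,-1,-1,-1,-1,-1,-1]

```text
time_s: 7.55
position: [0.5917, 0.2158, 0.0737]
tool_rot: [[0.997, 0.078, -0.011], [0.078, -0.997, -0.002], [-0.011, 0.001, -1.0]]
ft_force: [-19.6, -5.7, 2.7]
grip_width: 0.0174
```

Run:
```python
from h import *
st(); snap('wrist','w5.png')
```

```text
t 7.55 p [0.5917 0.2158 0.0737] yaw 4.454244005120186 tilt [-0.0106 -0.0021 -0.9999] F [-19.6  -5.7   2.7] w 0.01740412148453088 q [ 9.3 36.9 71.8 -0.  72.   4.8]
```

View pics/w5.png

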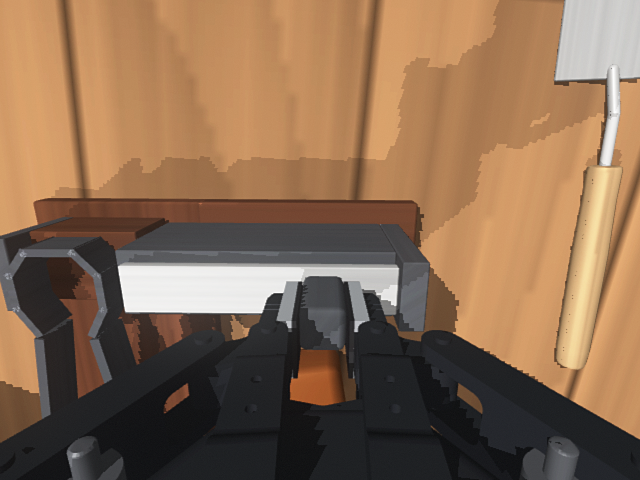

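Emit:
jog_arm:
  dr:
    - [0,0,0]
    - [0,0,0]
    - [0,0,0]
    - [0,0,0]
    - [0,0,0]
    - [0,0,0]
    - [0,0,0]
    - [0,0,0]
    - [0,0,0]
    - [0,0,0]
  slide:
    - [0,0,0]
    - [0,0,0]
    - [0,0,0]
    - [-0.005,0,0]
    - [0,0,-0.01]
    - [0,0,-0.02]
    - [0,0,-0.04]
    - [0,0,-0.04]
    - [0,0,-0.04]
    - [0,0,0]
  gripper: [-0.4,-0.4,-0.4,-0.4,-0.4,-0.4,0,1,1,1]

```text
time_s: 8.6
position: [0.5933, 0.2163, 0.2319]
tool_rot: [[0.997, 0.077, 0.013], [0.077, -0.997, 0.002], [0.014, -0.001, -1.0]]
ft_force: [0.2, 0.8, -0.0]
grip_width: 0.0814
```

Run:
```python
from h import *
st(); plan([([.4693,.0862,.19],4)])
```

```text
t 8.6 p [0.5933 0.2163 0.2319] yaw 4.418581720535474 tilt [ 0.0135  0.0023 -0.9999] F [ 0.2  0.8 -0. ] w 0.08141693833471171 q [ 9.3 29.2 58.7  0.  91.3  4.9]
[[-0.0335, 0.0301, 0.01], [-0.0335, 0.0301, 0.01], [-0.0335, 0.0301, 0.01], [-0.0335, 0.0301, 0.01]]
```

Emit:
jog_arm:
  dr:
    - [0,0,0]
    - [0,0,0]
    - [0,0,0]
    - [0,0,0]
    - [0,0,0]
    - [0,0,0]
    - [0,0,0]
    - [0,0,0]
    - [0,0,0]
    - [0,0,0]
  slide:
    - [-0.0335,0.03,0.01]
    - [-0.0335,0.03,0.01]
    - [-0.0335,0.03,0.01]
    - [-0.0335,0.03,0.01]
    - [0,0,0]
    - [0,0,0]
    - [0,0,0]
    - [0,0,0]
    - [0,0,0]
    - [0,0,0]
  gripper: [1,1,1,1,1,1,1,1,1,1]

```text
time_s: 9.6
position: [0.467, 0.0863, 0.1844]
tool_rot: [[0.997, 0.078, 0.0], [0.078, -0.997, 0.0], [0.0, -0.0, -1.0]]
ft_force: [0.2, 0.1, 0.3]
grip_width: 0.0854
```

Run:
```python
from h import *
st(); snap('wrist','w6.png')
a=cv2.imread('pics/w6.png')[180:480,200:440]; cv2.imwrite('pics/z9.png',cv2.resize(a,None,fx=2,fy=2,interpolation=cv2.INTER_CUBIC))
```

```text
t 9.6 p [0.467  0.0863 0.1844] yaw 4.454469841890298 tilt [ 1.e-04  0.e+00 -1.e+00] F [0.2 0.1 0.3] w 0.08537331939612755 q [-3.9 15.7 88.6  0.  75.7 -8.3]
```

View pics/w6.png

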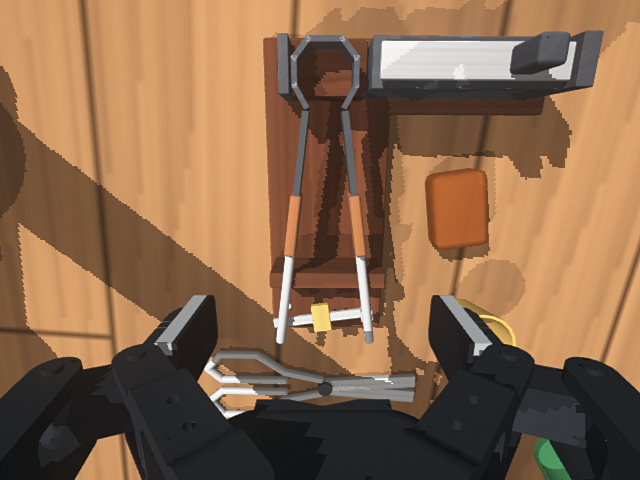

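Run:
```python
from h import *
a=cv2.imread('pics/w6.png')
cv2.imwrite('pics/z9.png',cv2.resize(a[185:350,265:385],None,fx=4.5,fy=3.6,interpolation=cv2.INTER_CUBIC) if 0 else cv2.resize(a[185:350,265:385],None,fx=3.6,fy=3.6,interpolation=cv2.INTER_CUBIC))
cv2.imwrite('pics/z10.png',cv2.resize(a[25:110,480:620],None,fx=5,fy=5,interpolation=cv2.INTER_CUBIC))
```

```text
(no output)
```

View pics/z9.png

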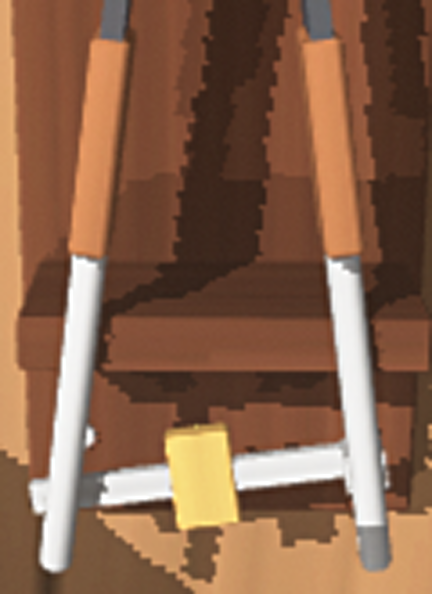

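View pics/z10.png

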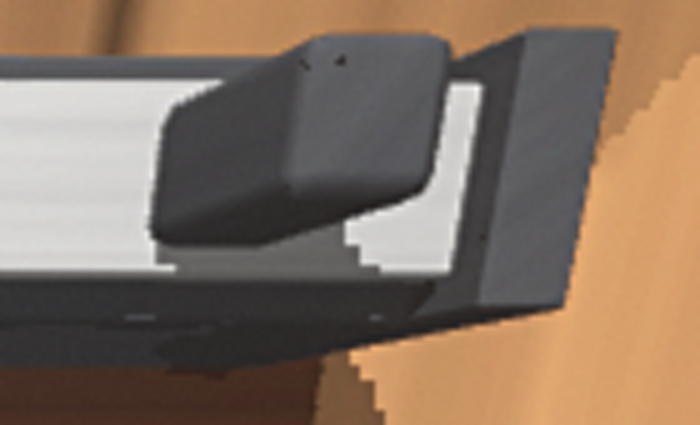

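Run:
```python
from h import *
d=load('w6')
g=lambda u,v:(480+u/5,25+v/5); f=lambda u,v:(265+u/3.6,185+v/3.6)
ang=np.radians(4.4); ey=np.array([np.cos(ang),np.sin(ang)]); ex=np.array([ey[1],-ey[0]])
o=np.array([.4693,.0862])
def r(n,p,z):
    X=ray(d,*p,z)[:2]; print(n,np.round(X,4),'rack xy',np.round([(X-o)@ex,(X-o)@ey],4)); return X
r('bar end',g(482,85),.081);r('bar end',g(452,272),.081)
r('stop top',g(524,32),.088);r('stop top',g(480,303),.088)
z=.074
A=r('Rg back',f(108,40),z);B=r('Rg front',f(88,254),z);C=r('Lg back',f(323,40),z);D=r('Lg fr',f(343,254),z)
print('centre',(A+B+C+D)/4)
z=.064
E=r('Rtip',f(55,568),z);F=r('Ltip',f(375,568),z); G=r('Rws',f(88,257),.066);H=r('Lws',f(343,257),.066)
R=[r('rider',f(*p),.057) for p in((165,434),(226,426),(179,528),(239,521))]
rm=sum(R)/4
u=F-H;u/=np.linalg.norm(u); n=np.array([-u[1],u[0]])
print('rider d',(rm-F)@n,(F-rm)@u,'splayL',np.degrees(np.arctan2(u@ey,u@ex)))
```

```text
bar end [0.6255 0.2302] rack xy [-0.1315  0.1668]
bar end [0.6276 0.2073] rack xy [-0.1086  0.1671]
stop top [0.6249 0.2346] rack xy [-0.136   0.1666]
stop top [0.628  0.2024] rack xy [-0.1037  0.1671]
Rg back [0.4441 0.1115] rack xy [-0.0272 -0.0232]
Rg front [0.4424 0.0634] rack xy [ 0.0206 -0.0286]
Lg back [0.4896 0.115 ] rack xy [-0.0272  0.0225]
Lg fr [0.4989 0.0678] rack xy [0.0206 0.0281]
centre [0.46875586 0.08945817]
Rtip [ 0.4378 -0.0223] rack xy [ 0.1058 -0.0397]
Ltip [ 0.5168 -0.0162] rack xy [0.1057 0.0395]
Rws [0.4419 0.06  ] rack xy [ 0.024  -0.0294]
Lws [0.5001 0.0645] rack xy [0.024 0.029]
rider [0.4625 0.0126] rack xy [ 0.0729 -0.0124]
rider [0.4773 0.0159] rack xy [0.0707 0.0026]
rider [ 0.4678 -0.013 ] rack xy [ 0.0988 -0.0091]
rider [ 0.4827 -0.0098] rack xy [0.0968 0.006 ]
rider d -0.03975390526864768 0.026240560999229227 splayL 7.333023897495261
```

Emit:
jog_arm:
  dr:
    - [0,0,0]
    - [0,0,0]
    - [0,0,0]
    - [0,0,0]
    - [0,0,0]
    - [0,0,0]
    - [0,0,0]
    - [0,0,0]
    - [0,0,0]
    - [0,0,0]
  slide:
    - [0.002,-0.0017,0.02]
    - [0,0,0.025]
    - [0,0,0.025]
    - [0,0,0.025]
    - [0,0,0.02]
    - [0,0,0.015]
    - [0,0,0]
    - [0,0,0]
    - [0,0,0]
    - [0,0,0]
  gripper: [0.75,0.75,0.75,0.75,0.75,0.75,0.75,0.75,0.75,0.75]

```text
time_s: 10.65
position: [0.469, 0.0878, 0.0552]
tool_rot: [[0.997, 0.077, 0.002], [0.077, -0.997, -0.0], [0.002, 0.0, -1.0]]
ft_force: [-0.0, 0.6, -0.4]
grip_width: 0.0748
```

Run:
```python
from h import *
st(); snap('wrist','w7.png'); snap('side','s7.png'); snap('scene','c7.png')
a=cv2.imread('pics/s7.png')[160:280,220:340];b=cv2.imread('pics/c7.png')[140:260,260:380]
cv2.imwrite('pics/z11.png',cv2.resize(np.hstack([a,b]),None,fx=3.3,fy=3.3,interpolation=cv2.INTER_CUBIC))
```

```text
t 10.65 p [0.469  0.0878 0.0552] yaw 4.416075026808904 tilt [ 1.7e-03 -1.0e-04 -1.0e+00] F [-0.   0.6 -0.4] w 0.07480343756379448 q [-3.7 25.5 99.   0.  55.5 -8.1]
```

View pics/w7.png

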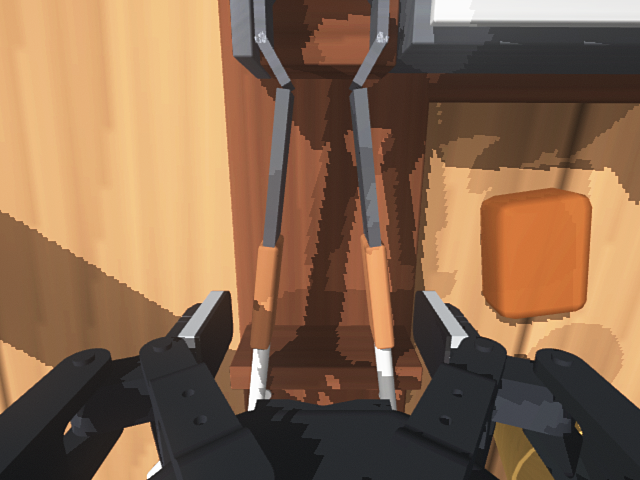

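View pics/z11.png

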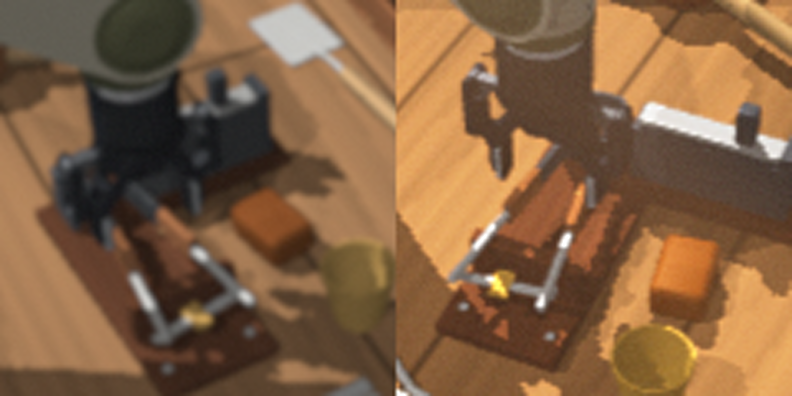

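Laterally the pads (columns 230 and 415) straddle the grips (265–378) and are well centred. By scale the tips are still about 8 mm above the grip tops, so I'll go 34 mm lower.

Emit:
jog_arm:
  dr:
    - [0,0,0]
    - [0,0,0]
    - [0,0,0]
    - [0,0,0]
    - [0,0,0]
    - [0,0,0]
    - [0,0,0]
    - [0,0,0]
    - [0,0,0]
    - [0,0,0]
  slide:
    - [0,0,0.008]
    - [0,0,0.008]
    - [0,0,0.007]
    - [0,0,0.006]
    - [0,0,0.005]
    - [0,0,0]
    - [0,0,0]
    - [0,0,0]
    - [0,0,0]
    - [0,0,0]
  gripper: [0.75,0.75,0.75,0.75,0.75,0.75,0.75,0.75,0.75,0.75]

```text
time_s: 11.8
position: [0.4686, 0.0878, 0.0206]
tool_rot: [[0.997, 0.077, 0.0], [0.077, -0.997, -0.0], [0.0, 0.0, -1.0]]
ft_force: [-0.1, -0.1, -1.2]
grip_width: 0.0747
```

Run:
```python
from h import *
st(); snap('wrist','w8.png'); snap('side','s8.png'); snap('scene','c8.png')
a=cv2.imread('pics/s8.png')[160:280,220:340];b=cv2.imread('pics/c8.png')[140:260,260:380]
cv2.imwrite('pics/z12.png',cv2.resize(np.hstack([a,b]),None,fx=3.3,fy=3.3,interpolation=cv2.INTER_CUBIC))
```

```text
t 11.8 p [0.4686 0.0878 0.0206] yaw 4.411829985269464 tilt [ 4.e-04 -0.e+00 -1.e+00] F [-0.1 -0.1 -1.2] w 0.0747067069794666 q [ -3.7  28.8 101.1  -0.   50.1  -8.1]
```

View pics/w8.png

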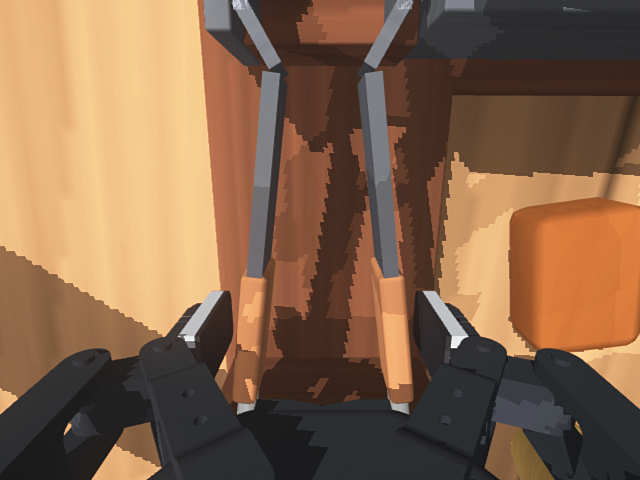

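View pics/z12.png

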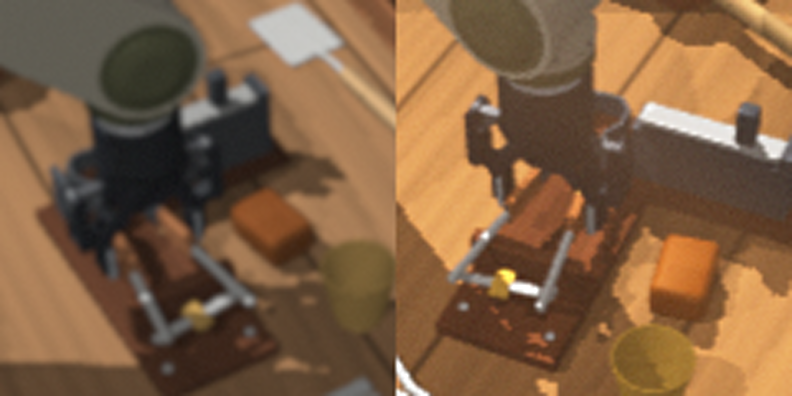

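Emit:
jog_arm:
  dr:
    - [0,0,0]
    - [0,0,0]
    - [0,0,0]
    - [0,0,0]
    - [0,0,0]
    - [0,0,0]
    - [0,0,0]
    - [0,0,0]
    - [0,0,0]
    - [0,0,0]
  slide:
    - [0,0,0]
    - [0,0,0]
    - [0,0,0]
    - [0,0,0]
    - [0,0,0]
    - [0,0,0]
    - [0,0,0]
    - [0,0,0]
    - [0,0,0]
    - [0,0,0]
  gripper: [0.5,0.4,0.3,0.25,0.2,0.15,0.1,0.06,0.04,0.04]
  force: 40

```text
time_s: 12.95
position: [0.4703, 0.0874, 0.0223]
tool_rot: [[0.997, 0.077, 0.005], [0.077, -0.997, -0.001], [0.005, 0.001, -1.0]]
ft_force: [-0.8, -1.4, 19.3]
grip_width: 0.0446
```

Run:
```python
from h import *
st(); snap('wrist','w9.png'); snap('side','s9.png'); snap('scene','c9.png')
a=cv2.imread('pics/s9.png')[160:280,220:340];b=cv2.imread('pics/c9.png')[140:260,260:380]
cv2.imwrite('pics/z13.png',cv2.resize(np.hstack([a,b]),None,fx=3.3,fy=3.3,interpolation=cv2.INTER_CUBIC))
```

```text
t 12.95 p [0.4703 0.0874 0.0223] yaw 4.431777355960106 tilt [ 0.0052 -0.001  -1.    ] F [-0.8 -1.4 19.3] w 0.04458978778502267 q [ -3.7  28.6 100.9  -0.   50.1  -8.1]
```

View pics/w9.png

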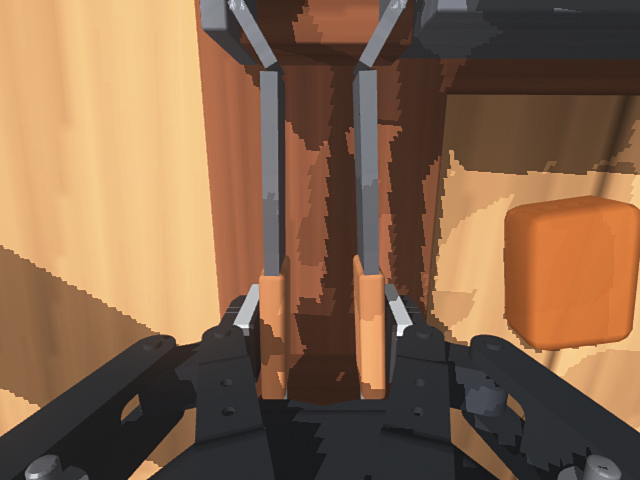

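View pics/z13.png

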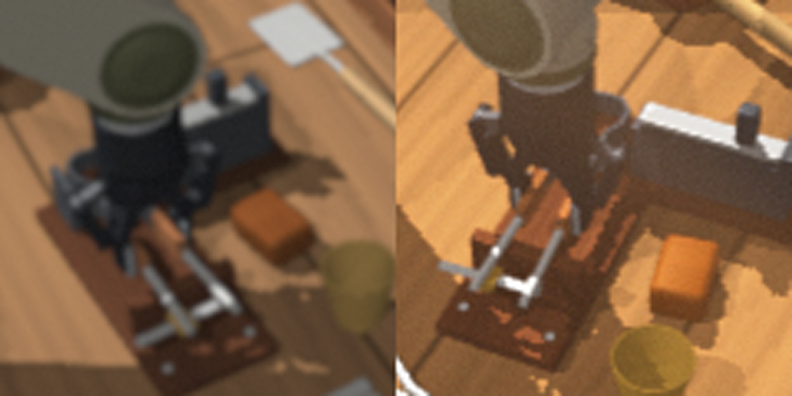

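Both grips are clamped and the plain blade is now close to the rider. The 19 N upward is the pads pressing the jacks down as they swung forward. I'll lift gently.

Emit:
jog_arm:
  dr:
    - [0,0,0]
    - [0,0,0]
    - [0,0,0]
    - [0,0,0]
    - [0,0,0]
    - [0,0,0]
    - [0,0,0]
    - [0,0,0]
    - [0,0,0]
    - [0,0,0]
  slide:
    - [0,0,-0.004]
    - [0,0,-0.006]
    - [0,0,-0.01]
    - [0,0,-0.012]
    - [0,0,-0.012]
    - [0,0,-0.012]
    - [0,0,-0.012]
    - [0,0,-0.01]
    - [0,0,-0.006]
    - [0,0,-0.004]
  gripper: [0.04,0.04,0.04,0.04,0.04,0.04,0.04,0.04,0.04,0.04]

```text
time_s: 14.1
position: [0.4685, 0.0878, 0.1089]
tool_rot: [[0.997, 0.077, 0.0], [0.077, -0.997, -0.0], [0.0, 0.0, -1.0]]
ft_force: [0.9, 0.4, -2.4]
grip_width: 0.0445
```

Run:
```python
from h import *
st(); snap('wrist','w10.png'); snap('side','s10.png'); snap('scene','c10.png')
a=cv2.imread('pics/s10.png')[150:270,220:340];b=cv2.imread('pics/c10.png')[130:250,260:380]
cv2.imwrite('pics/z14.png',cv2.resize(np.hstack([a,b]),None,fx=3.3,fy=3.3,interpolation=cv2.INTER_CUBIC))
```

```text
t 14.1 p [0.4685 0.0878 0.1089] yaw 4.412232303343925 tilt [ 2.e-04 -0.e+00 -1.e+00] F [ 0.9  0.4 -2.4] w 0.04447440049784449 q [-3.7 20.9 95.1 -0.  64.  -8.1]
```

View pics/w10.png

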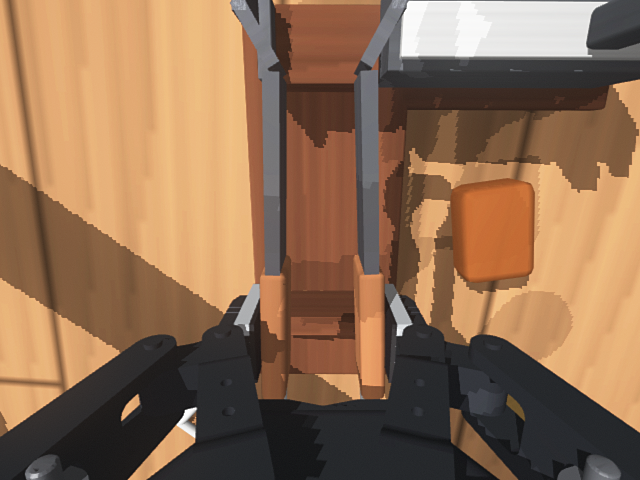

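View pics/z14.png

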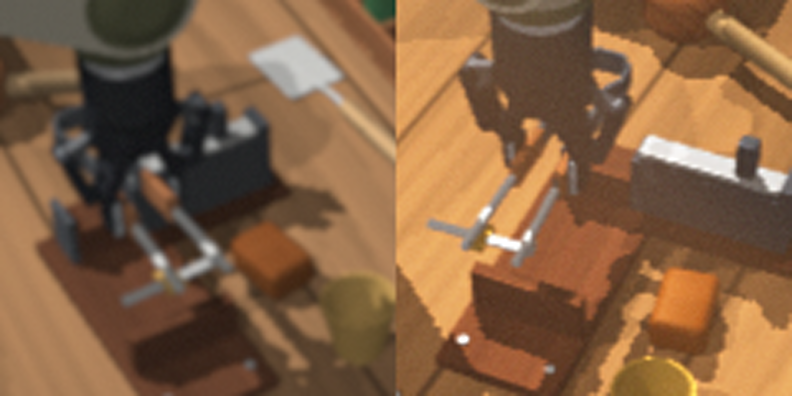

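The jacks are up, level and clear of the rack. From the grip width (44.5 mm) they need about 1 mm more squeeze. I'll carry them nearer the fixed cameras and higher, for a sharper check.

Emit:
jog_arm:
  dr:
    - [0,0,0]
    - [0,0,0]
    - [0,0,0]
    - [0,0,0]
    - [0,0,0]
    - [0,0,0]
    - [0,0,0]
    - [0,0,0]
    - [0,0,0]
    - [0,0,0]
  slide:
    - [0.0026,0.008,-0.007]
    - [0.005,0.016,-0.014]
    - [0.008,0.024,-0.022]
    - [0.0085,0.0255,-0.023]
    - [0.0085,0.0255,-0.023]
    - [0.0085,0.0255,-0.023]
    - [0.0085,0.0255,-0.023]
    - [0.008,0.024,-0.022]
    - [0.005,0.016,-0.014]
    - [0.0026,0.008,-0.007]
  gripper: [0.035,0.03,0.025,0.02,0.02,0.02,0.02,0.02,0.02,0.02]

```text
time_s: 15.25
position: [0.5492, -0.1065, 0.2874]
tool_rot: [[0.997, 0.075, 0.001], [0.075, -0.997, -0.001], [0.001, 0.001, -1.0]]
ft_force: [0.1, -0.7, -1.4]
grip_width: 0.0436
```

Emit:
jog_arm:
  dr:
    - [0,0,0]
    - [0,0,0]
    - [0,0,0]
    - [0,0,0]
    - [0,0,0]
    - [0,0,0]
    - [0,0,0]
    - [0,0,0]
    - [0,0,0]
    - [0,0,0]
  slide:
    - [0,0,0]
    - [0,0,0]
    - [0,0,0]
    - [0,0,0]
    - [0,0,0]
    - [0,0,0]
    - [0,0,0]
    - [0,0,0]
    - [0,0,0]
    - [0,0,0]
  gripper: [0.02,0.02,0.02,0.02,0.02,0.02,0.02,0.02,0.02,0.02]

```text
time_s: 16.25
position: [0.5487, -0.1046, 0.2864]
tool_rot: [[0.997, 0.077, 0.0], [0.077, -0.997, 0.0], [0.0, -0.0, -1.0]]
ft_force: [-0.1, -0.4, -2.3]
grip_width: 0.0434
```

Run:
```python
from h import *
st(); snap('wrist','w11.png'); snap('side','s11.png'); snap('scene','c11.png')
for n in('s11','c11'): 
    d=load(n); print(n,proj(d,[.557,-.19,.35]))
```

```text
t 16.25 p [ 0.5487 -0.1046  0.2864] yaw 4.409431022661196 tilt [ 0.  0. -1.] F [-0.1 -0.4 -2.3] w 0.04343523029822497 q [-22.9  20.4  64.4   0.   95.2 -27.3]
s11 [340.95245213 204.17089408]
c11 [274.38024422 206.48475171]
```

View pics/c11.png

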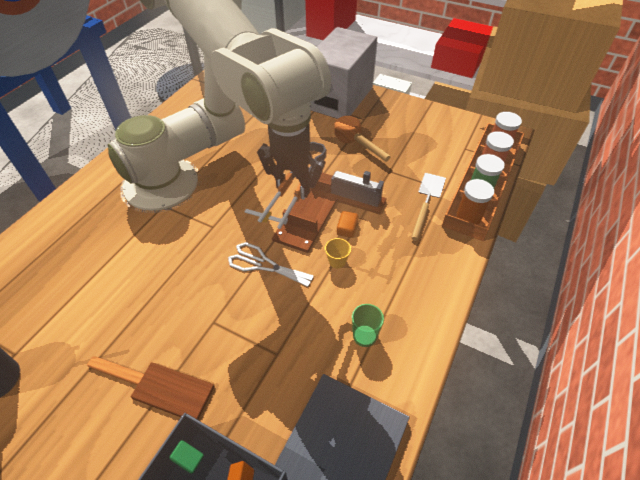

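View pics/s11.png

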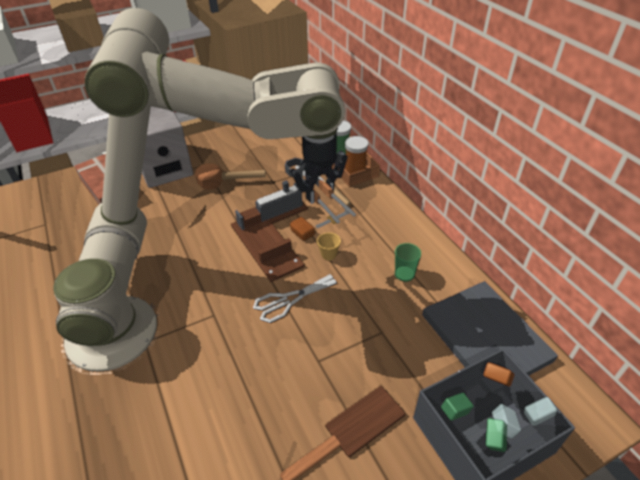

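The jacks are held clear in both views, at about (270,205) in the scene and (335,205) from the side. The bystanders look untouched. Now I'll zoom in on the rider.

Run:
```python
from h import *
b=cv2.imread('pics/c11.png')[180:230,240:310]; cv2.imwrite('pics/z15.png',cv2.resize(b,None,fx=11,fy=11,interpolation=cv2.INTER_CUBIC))
b=cv2.imread('pics/s11.png')[175:230,295:365]; cv2.imwrite('pics/z16.png',cv2.resize(b,None,fx=10,fy=10,interpolation=cv2.INTER_CUBIC))
```

```text
(no output)
```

View pics/z15.png

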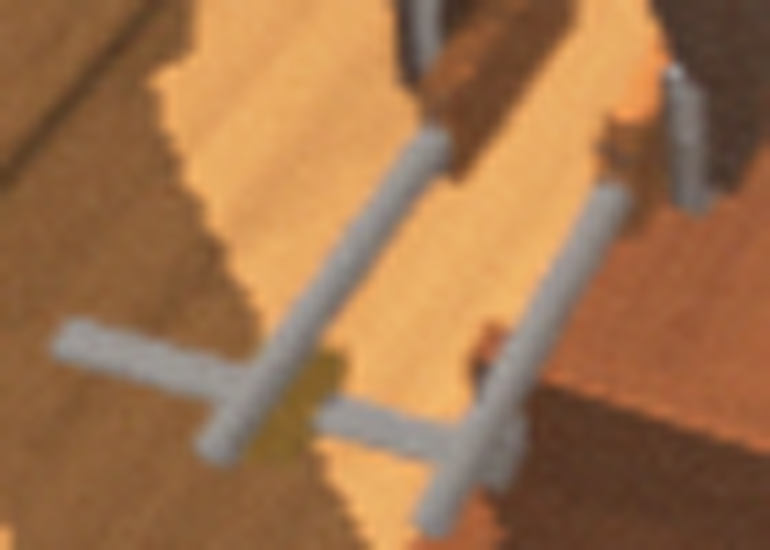

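View pics/z16.png

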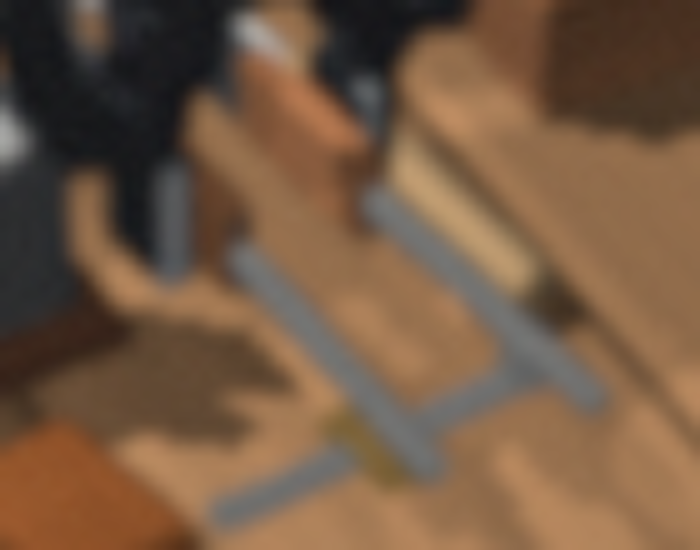

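View pics/w11.png

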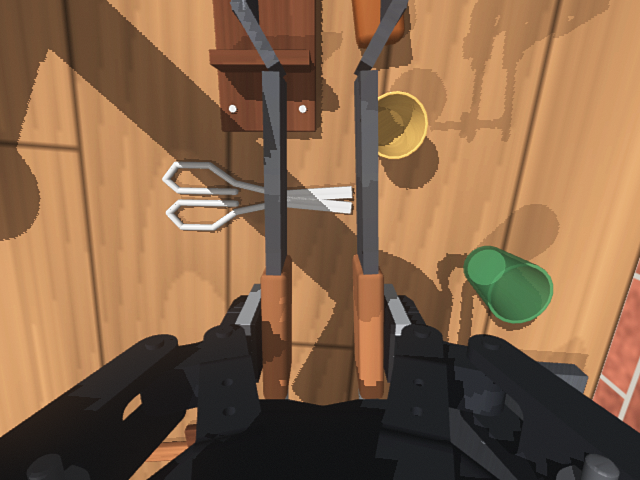

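```bash
cat > m.py <<'E'
from h import *
def fit(p,q): return np.array(p),(np.array(q)-p)/np.linalg.norm(np.array(q)-p)
def run(name,off,sc,R,L,edges,sgn,zj):
    d=load(name)
    P=lambda p,z: ray(d,off[0]+p[0]/sc,off[1]+p[1]/sc,z)[:2]
    a,u=fit(P(L[0],zj),P(L[1],zj)); b,w=fit(P(R[0],zj),P(R[1],zj))
    n=np.array([-u[1],u[0]]) # +y of left blade
    if (a-b)@n<0:n=-n
    tipL=P(L[1],zj); tipR=P(R[1],zj)
    mL=tipL-.025*u; mR=tipR-.025*w
    D=(mL-mR)@n
    print(name,'gap blade-blade',np.round(D,4),'tip gap',np.linalg.norm(tipL-tipR),'rod len',np.linalg.norm(P(L[0],zj)-tipL),np.linalg.norm(P(R[0],zj)-tipR),'ang diff',np.degrees(np.arctan2(u[0]*w[1]-u[1]*w[0],u@w)))
    for e in edges:
        X=P(e,zj-.006); s=(X-mL)@u
        print('  edge along',np.round(s,4),'from left blade',np.round((X-mL)@n,4),' => rider mid minus blade: ',np.round(-D-((X-mL)@n-sgn*.008),4),'(blade y in rider frame)')
E
python3 - <<'E'
from m import *
for zj in(.322,.328):
    run('c11',(240,180),11,[(432,145),(217,448)],[(612,195),(437,520)],[(340,365),(318,405),(300,450)],+1,zj)
    run('s11',(295,175),10,[(245,255),(425,463)],[(378,197),(593,398)],[(330,425),(350,455),(378,480)],-1,zj)
E
```

```text
c11 gap blade-blade 0.0408 tip gap 0.04300386963519816 rod len 0.08259123644465316 0.08132515211497124 ang diff -4.79777868954341
  edge along -0.0073 from left blade -0.033  => rider mid minus blade:  0.0002 (blade y in rider frame)
  edge along 0.0028 from left blade -0.0329  => rider mid minus blade:  0.0 (blade y in rider frame)
  edge along 0.0136 from left blade -0.0316  => rider mid minus blade:  -0.0012 (blade y in rider frame)
s11 gap blade-blade 0.0408 tip gap 0.04279851417382017 rod len 0.08378978782403901 0.08062636101937684 ang diff -4.248782917032474
  edge along -0.0055 from left blade -0.0492  => rider mid minus blade:  0.0004 (blade y in rider frame)
  edge along 0.005 from left blade -0.051  => rider mid minus blade:  0.0022 (blade y in rider frame)
  edge along 0.0152 from left blade -0.0505  => rider mid minus blade:  0.0017 (blade y in rider frame)
c11 gap blade-blade 0.0405 tip gap 0.04261206860336245 rod len 0.08183876156427354 0.08058421231622424 ang diff -4.79777868954348
  edge along -0.0071 from left blade -0.0327  => rider mid minus blade:  0.0003 (blade y in rider frame)
  edge along 0.003 from left blade -0.0326  => rider mid minus blade:  0.0002 (blade y in rider frame)
  edge along 0.0137 from left blade -0.0313  => rider mid minus blade:  -0.0011 (blade y in rider frame)
s11 gap blade-blade 0.0405 tip gap 0.04244753571290119 rod len 0.08310265156851883 0.07996516712873945 ang diff -4.248782917032574
  edge along -0.0053 from left blade -0.0487  => rider mid minus blade:  0.0003 (blade y in rider frame)
  edge along 0.0052 from left blade -0.0506  => rider mid minus blade:  0.0021 (blade y in rider frame)
  edge along 0.0152 from left blade -0.0501  => rider mid minus blade:  0.0016 (blade y in rider frame)
```

Both views put the blade within about 1–2 mm of the rider's middle, and the blade gap is 40.6 mm against 39.8 mm wanted. I'll hold still now.

Emit:
jog_arm:
  dr:
    - [0,0,0]
    - [0,0,0]
    - [0,0,0]
    - [0,0,0]
    - [0,0,0]
    - [0,0,0]
    - [0,0,0]
    - [0,0,0]
    - [0,0,0]
    - [0,0,0]
  slide:
    - [0,0,0]
    - [0,0,0]
    - [0,0,0]
    - [0,0,0]
    - [0,0,0]
    - [0,0,0]
    - [0,0,0]
    - [0,0,0]
    - [0,0,0]
    - [0,0,0]
  gripper: [0.016,0.016,0.016,0.016,0.016,0.016,0.016,0.016,0.016,0.016]

```text
time_s: 17.4
position: [0.5487, -0.1046, 0.2864]
tool_rot: [[0.997, 0.077, 0.0], [0.077, -0.997, 0.0], [0.0, -0.0, -1.0]]
ft_force: [0.7, -0.3, -1.7]
grip_width: 0.0435
```

Emit:
jog_arm:
  dr:
    - [0,0,0]
    - [0,0,0]
    - [0,0,0]
    - [0,0,0]
    - [0,0,0]
    - [0,0,0]
    - [0,0,0]
    - [0,0,0]
    - [0,0,0]
    - [0,0,0]
  slide:
    - [0,0,0]
    - [0,0,0]
    - [0,0,0]
    - [0,0,0]
    - [0,0,0]
    - [0,0,0]
    - [0,0,0]
    - [0,0,0]
    - [0,0,0]
    - [0,0,0]
  gripper: [0.016,0.016,0.016,0.016,0.016,0.016,0.016,0.016,0.016,0.016]

```text
time_s: 18.4
position: [0.5487, -0.1046, 0.2864]
tool_rot: [[0.997, 0.077, 0.0], [0.077, -0.997, 0.0], [0.0, -0.0, -1.0]]
ft_force: [-0.0, -0.3, -1.3]
grip_width: 0.0437
```

Emit:
jog_arm:
  dr:
    - [0,0,0]
    - [0,0,0]
    - [0,0,0]
    - [0,0,0]
    - [0,0,0]
    - [0,0,0]
    - [0,0,0]
    - [0,0,0]
    - [0,0,0]
    - [0,0,0]
  slide:
    - [0,0,0]
    - [0,0,0]
    - [0,0,0]
    - [0,0,0]
    - [0,0,0]
    - [0,0,0]
    - [0,0,0]
    - [0,0,0]
    - [0,0,0]
    - [0,0,0]
  gripper: [0.016,0.016,0.016,0.016,0.016,0.016,0.016,0.016,0.016,0.016]

```text
time_s: 19.4
position: [0.5487, -0.1046, 0.2864]
tool_rot: [[0.997, 0.077, -0.0], [0.077, -0.997, -0.0], [-0.0, 0.0, -1.0]]
ft_force: [-0.5, 0.3, -1.0]
grip_width: 0.0438
```

Run:
```python
from h import *
st(); snap('side','s12.png'); snap('scene','c12.png')
b=cv2.imread('pics/c12.png')[180:230,240:310]; a=cv2.imread('pics/s12.png')[178:228,295:365]; cv2.imwrite('pics/z17.png',cv2.resize(np.hstack([b,a]),None,fx=5.7,fy=5.7,interpolation=cv2.INTER_CUBIC))
```

```text
t 19.4 p [ 0.5487 -0.1046  0.2864] yaw 4.4127270567776264 tilt [-0. -0. -1.] F [-0.5  0.3 -1. ] w 0.04376634075434366 q [-22.9  20.4  64.4  -0.   95.2 -27.3]
```

View pics/z17.png

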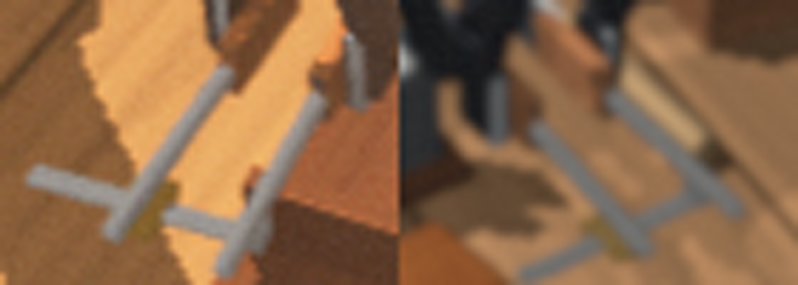

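Emit:
jog_arm:
  dr:
    - [0,0,0]
    - [0,0,0]
    - [0,0,0]
    - [0,0,0]
    - [0,0,0]
    - [0,0,0]
    - [0,0,0]
    - [0,0,0]
    - [0,0,0]
    - [0,0,0]
  slide:
    - [0,0,0]
    - [0,0,0]
    - [0,0,0]
    - [0,0,0]
    - [0,0,0]
    - [0,0,0]
    - [0,0,0]
    - [0,0,0]
    - [0,0,0]
    - [0,0,0]
  gripper: [0.016,0.016,0.016,0.016,0.016,0.016,0.016,0.016,0.016,0.016]

```text
time_s: 20.5
position: [0.5487, -0.1046, 0.2864]
tool_rot: [[0.997, 0.077, 0.0], [0.077, -0.997, 0.0], [0.0, -0.0, -1.0]]
ft_force: [-0.1, 0.2, -1.9]
grip_width: 0.0434
```

Run:
```python
from h import *
st(); snap('scene','c13.png')
print([observe()['grip_width'] for _ in range(3)])
A,B,C=[cv2.imread(f'pics/c{i}.png')[195:230,240:310].astype(float) for i in(11,12,13)]
print('diff 11-12,12-13',abs(A-B).mean(),abs(B-C).mean(),abs(A-B).max(),abs(B-C).max())
b=cv2.imread('pics/c13.png')[180:230,240:310]; cv2.imwrite('pics/z18.png',cv2.resize(b,None,fx=11,fy=11,interpolation=cv2.INTER_CUBIC))
```

```text
t 20.5 p [ 0.5487 -0.1046  0.2864] yaw 4.410375326269491 tilt [ 0.  0. -1.] F [-0.1  0.2 -1.9] w 0.04343336755136658 q [-22.9  20.4  64.4   0.   95.2 -27.3]
[0.04343257695804433, 0.04343257695804433, 0.04343257695804433]
diff 11-12,12-13 2.3570068027210884 2.2398639455782314 27.0 19.0
```

View pics/z18.png

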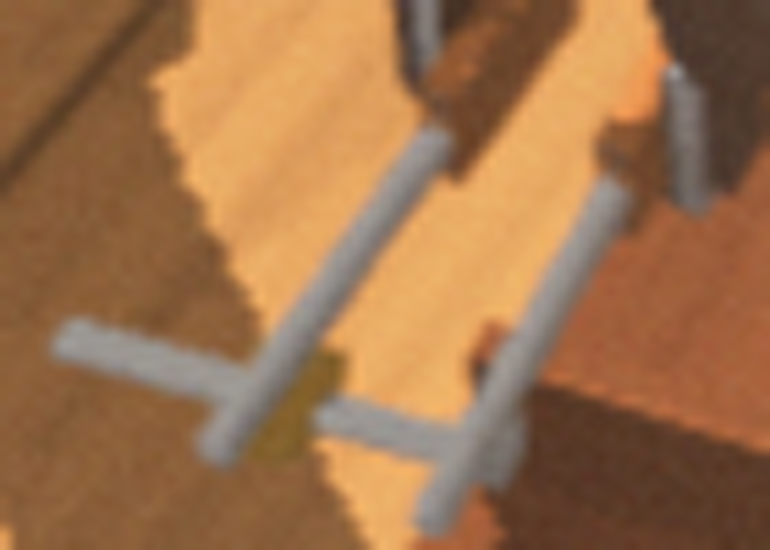

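The picture hasn't changed from 4 s earlier, so there is no drift and the width changes are only noise. I'm handing in.

Run:
```python
from rig import env
print(env.close_job())
```

```text
the job is handed in; nothing more can be done
None
```

I slid the lock bolt to its end stop, lifted the jacks level by their two wooden grips, and squeezed them until the plain blade stood over the rider. I handed the job in at about 20.5 s, still holding them up.

**Bolt:** The push ended against the stop with about 20 N. In the wrist picture taken afterwards, the bar's end and the stop both lie at rack y = 167 mm.

**Hold:** The jacks are about 25 cm higher than they lay, which is more than needed, and off to the side of the rack. I carried them there to see the rider better. They held still for over 4 s before hand-in. The pictures over that time show no drift, and the grip-width reading of 43.4–43.8 mm varied only by noise.

**Gap:** The rider's edges put the blade between 1.2 mm short of its middle and 2.2 mm past it, across the scene and side views. The blade spacing was 40.6 mm against 39.8 mm wanted, about 0.8 mm under-squeezed. All of this is within the 4 mm allowed, but I measured it in coarse pictures.

**What disagreed:**
- The fingertips sat roughly 20–30 mm higher than the tool frame says, so my first grip closed above the bolt's post. I opened, went lower and gripped again; the bolt had not moved.
- Closing on the jacks briefly pressed them onto the rack with about 19 N.
- I could not read the finger forces on each blade separately.
- I checked the bystanders by eye only; they looked unmoved.

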